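Plug the manifold and hold the pressure bulb for a leak test

TASK

Get the manifold ready for a leak test: push the two spare plugs from the black holder fully home into the manifold's two empty ports, leaving the plugs already fitted and the other things on the bench alone. Then set the round steel pressure bulb upright, nozzle down, into the sprung ring at the end of the manifold, press it down with the fingers until the ring is at or near the bottom of its travel, and finish while still holding the bulb pressed down there; do not let go.

Things in the scene. Friction and masses are not known exactly. Their poses are not given: they have to be found in the camera images.
- port_a (a point): (Sizes in mm.) Centre of the mouth of one of four ports (upright round hole 22 in diameter, 40 deep) in the top of its aluminium module, 52 above the bench. z up, y along the row of ports towards the sprung ring, x across it; ports 55 apart. Two ports are empty at the start; which ones varies. A plug fully home has its head on the top face, its centre 5 above this point.
- port_b (a point): (Sizes in mm.) Centre of the mouth of one of four ports (upright round hole 22 in diameter, 40 deep) in the top of its aluminium module, 52 above the bench. z up, y along the row of ports towards the sprung ring, x across it; ports 55 apart. Two ports are empty at the start; which ones varies. A plug fully home has its head on the top face, its centre 5 above this point.
- port_c (a point): (Sizes in mm.) Centre of the mouth of one of four ports (upright round hole 22 in diameter, 40 deep) in the top of its aluminium module, 52 above the bench. z up, y along the row of ports towards the sprung ring, x across it; ports 55 apart. Two ports are empty at the start; which ones varies. A plug fully home has its head on the top face, its centre 5 above this point.
- port_d (a point): (Sizes in mm.) Centre of the mouth of one of four ports (upright round hole 22 in diameter, 40 deep) in the top of its aluminium module, 52 above the bench. z up, y along the row of ports towards the sprung ring, x across it; ports 55 apart. Two ports are empty at the start; which ones varies. A plug fully home has its head on the top face, its centre 5 above this point.
- plug_1_center (a point): A plug already fitted in a port; leave it. Steel plug (sizes in mm), 54 high: stem 18 in diameter, 22 long (last 5 tapering to 13), below a round knurled head 28 in diameter, 32 high. This point: its centre, 27 above the foot, 5 above the head's underside; z up.
- plug_2_center (a point): A plug already fitted in a port; leave it. Steel plug (sizes in mm), 54 high: stem 18 in diameter, 22 long (last 5 tapering to 13), below a round knurled head 28 in diameter, 32 high. This point: its centre, 27 above the foot, 5 above the head's underside; z up.
- plug_3_center (a point): A spare plug, loose in a fixed black holder (46 x 120, 30 high, two holes 60 apart), head on the holder's top; its foot must rise 22 to clear it. Steel plug (sizes in mm), 54 high: stem 18 in diameter, 22 long (last 5 tapering to 13), below a round knurled head 28 in diameter, 32 high. This point: its centre, 27 above the foot, 5 above the head's underside; z up.
- plug_4_center (a point): The other spare plug, in the same black holder. Steel plug (sizes in mm), 54 high: stem 18 in diameter, 22 long (last 5 tapering to 13), below a round knurled head 28 in diameter, 32 high. This point: its centre, 27 above the foot, 5 above the head's underside; z up.
- bulb_center (a point): (mm) Round steel pressure bulb, about 0.33 kg, standing loose and upright on the bench, 120 high plus a 5 brass stud. From the foot: nozzle 36 in diameter to 24 high (foot chamfered), ball 60 in diameter centred 42 high, plain round neck 28 in diameter up to 120, to grip it by. This point: its centre, 60 above the foot; z up along the neck.
- ring_top (a point): (Sizes in mm.) Centre of the top edge of the sprung steel ring (hole 44, outside 72, 10 thick) on a coil spring at the manifold's +y end; 70 above the bench when up, sinks with the ring. z up, y along the ports. The bulb's nozzle passes the hole with 4 to spare all round and its ball rests on the hole's edge, the bulb's centre point then 38.5 above this point.
- ring (a joint): How far the sprung ring is pressed down, m: 0 up, 0.016 at its stop. The spring takes about 4 N to start and 12 N at the stop; it springs back up when let go (the bulb's own weight sinks it by under 2 mm).
- multimeter: Grey multimeter lying on the bench, 145 (x) x 74 (y) x 36 mm high; origin at the centre of its underside. Leave alone. It and the bulb lie at opposite sides of the manifold, either way round.
- wrench: Steel wrench, 170 mm long along its x, lying beyond the manifold. Leave alone.
- jar: Jar of sealant, 56 in diameter, 65 mm high, origin at its underside. Leave alone.
Not all that is in view belongs to the job. Leave any pink look-alike of the part that bears plug_4_center alone. What is shaped like the part that bears bulb_center but red is not meant.

How it is judged:
On the way, in this order (a step that is already met when the one before it is completed fails the run):
1. both empty ports hold a spare plug, fully home (((horizontal distance between plug_3_center and port_c below 0.005 m and z of plug_3_center in the frame of port_c between 0.001 and 0.008 m and angle between each of plug_3_center, plug_4_center's own z axis and vertical below 0.12 rad and horizontal distance between plug_4_center and port_d below 0.005 m and z of plug_4_center in the frame of port_d between 0.001 and 0.008 m) or (horizontal distance between plug_3_center and port_d below 0.005 m and z of plug_3_center in the frame of port_d between 0.001 and 0.008 m and angle between each of plug_3_center, plug_4_center's own z axis and vertical below 0.12 rad and horizontal distance between plug_4_center and port_c below 0.005 m and z of plug_4_center in the frame of port_c between 0.001 and 0.008 m))), for 0.2 s.
2. the bulb is pressed down in the sprung ring (value of joint ring above 0.01 m and contact force between bulb and ring above 5 N and contact force between the fingers and bulb above 1 N and horizontal distance between bulb_center and ring_top below 0.01 m and angle between bulb_center's own z axis and vertical below 0.15 rad), for 0.2 s.
At the end, for the whole second after the job is handed in: Spare plugs home in both empty ports (5 mm off axis, 3 mm in height, 0.12 rad), the fitted plugs unmoved (10 mm), and the fingers holding the upright bulb (0.15 rad, within 10 mm of the ring's axis) on the ring with over 5 N, the ring sunk over 10 of its 16 mm, through the last second (all of step 2 and ((horizontal distance between plug_3_center and port_c below 0.005 m and z of plug_3_center in the frame of port_c between 0.001 and 0.008 m and angle between each of plug_3_center, plug_4_center's own z axis and vertical below 0.12 rad and horizontal distance between plug_4_center and port_d below 0.005 m and z of plug_4_center in the frame of port_d between 0.001 and 0.008 m) or (horizontal distance between plug_3_center and port_d below 0.005 m and z of plug_3_center in the frame of port_d between 0.001 and 0.008 m and angle between each of plug_3_center, plug_4_center's own z axis and vertical below 0.12 rad and horizontal distance between plug_4_center and port_c below 0.005 m and z of plug_4_center in the frame of port_c between 0.001 and 0.008 m)) and distance of each of plug_1_center, plug_2_center from where it was at the start of the episode below 0.01 m); the arm keeps its last pose, push and grip.
It fails at once if a plug that was already fitted is pulled out or shifted (over 10 mm) (distance of any of plug_1_center, plug_2_center from where it was at the start of the episode above 0.01 m).
It fails at once if a bystander is pushed away (over 30 mm) (distance of any of multimeter, wrench, jar from where it was at the start of the episode above 0.03 m).
It also fails if it takes over 59 s, if anything falls off the work surface, if the arm or the gripper's body presses on something with over 40 N, if the wrist force passes 120 N, or if a joint passes its speed limit or range.

ROBOT

A 7-joint arm with a two-finger parallel gripper is mounted at the origin on the work surface. World frame = base frame: x ahead of the robot, y to its left, z up, the work surface at z = 0. Lengths are in m, angles in rad, forces in N, time in s.
With the tool pointing down it reaches from about 0.425 to 0.925 m from the base axis. Payload 6.8 kg.
Tool frame: the origin (TCP) lies on the mounting face of the last link; the fingertips stand 173 mm ahead of it and the grasp point (between the pads) lies 155 mm ahead of it; z points along the fingers, y is the line along which they close (so a half turn about z gives the same grasp; the last joint's range is limited). The gripper opens to 85 mm and grips with 20 to 120 N. Pads are 22 mm wide; open, the fingers measure 114 mm over their backs; the gripper's body (76 mm by 85 mm) begins 54 mm behind the grasp point. The pads swing forward as they close: fully open they stand 13 mm farther back than shut.
Start: joints at [1.175, 0.477, 0.022, 1.555, -0.011, 1.109, -0.083], TCP at [0.192, -0.647, 0.405] pointing down, gripper open.
Joint ranges: [-2.96, 2.96], [-0.34, 2.1], [-1.41, 1.46], [0.24, 2.44], [-1.37, 4.51], [0.17, 1.92], [-2.96, 2.96]. Speed limits (rad/s): [2.39, 2.39, 3.14, 3.14, 3.14, 3.14, 3.14].

INTERFACE

Orientations are given as a rotation vector (axis times angle).
In Python, from bench import r gives the robot as it stands.
- The arm moves only by the tool carry_out, never from a script. Its argument "moves" is a list of rows, each a list of 5 numbers: the shift along the tool's x, y, z in m, then the turn about the tool's z in rad, then the finger opening in m, from 0 to 0.0854. In form: [[dx, dy, dz, roll, claw], ...]. A call has exactly 8 rows; each row is the pose to reach, as a shift and turn from the pose commanded when the call began, along the tool's axes at that moment; what a row does not reach only later rows make up. A row lasts 1/10 s, in which the tool goes at most 50 mm and 8.59 degrees, less where a joint would pass 70% of its speed; a pose out of reach is approached as far as the arm can. A call with a gripper value outside its range is refused whole. The fingers move at their own pace and stop on an object; "force" is the grip in N (left out, the last holds). Time passes only in rows, so rows that repeat a pose let the fingers close, or fill a call up. It gives the time, the measured TCP pose, the force, the opening and the grip force at its end, in the units of the state.
- r.get_obs(): the state, without advancing time (a new reading comes with each control period).
- r.grab_frame(name): name is "scene" or "top" or "wrist"; returns the picture (420x560x3 uint8, red, green, blue); there is no depth.
- r.calibration(name): a dict with "fx", "fy", "cx", "cy" (pixels), "rvec" (rotation vector, rad) and "tvec" (3), from world to camera coordinates, as OpenCV has them. Camera axes: x right, y down, z forward; pixel columns grow to the right and rows downward; lengths in m; the calibration is good to about 2 mm. The wrist camera is an equidistant fisheye: a pixel r from the principal point sees the ray r / f radians off the axis. A picture is of the moment at which its call begins: read the wrist's pose just before it. calibration takes no time and is no camera call; for the wrist camera it gives the pose at the moment of the call.
- r.hand_in(): hands the job in; it is judged then, once.
The state is a dict: "clock": time; "joints": joint angles; "qvel": joint speeds; "tau": joint torques, N m; "tcp_pos": TCP position; "orientation": TCP orientation; "contact_force": force on the tool from outside, world axes, zero at the start; "moment": the same for the moment, N m; "grip_width": finger opening in m; "gripper_force": force on a finger pad.
Only numpy, scipy, OpenCV 4.12 (cv2) and the standard library are available. Lean on these libraries where they do the work, as an engineer would, in place of code of your own. Each camera call takes 0.05 s, during which the arm holds its last target. There are 200 camera calls.

## Working session

There is one attempt and no reset: what is moved stays moved. The work goes in short steps, Python scripts to look and compute and a tool call to move; the robot and the scene stay as the last step left them, time stands still between calls to the robot, and variables do not carry over. Pictures are saved under pics/ and viewed, at most 13 in all, crops included, and the job is handed in when it is done.

Besides the shell and the picture viewer there is one more tool, called after "Request:" as a command line: name --pt "numbers of a row" for each row, then --argument value for the rest. carry_out: Moves the arm, as the interface text tells. Its arguments: {"type":"object","properties":{"moves":{"type":"array","items":{"type":"array","items":{"type":"number"}}},"force":{"type":"number"}},"required":["moves"]}

```bash
mkdir -p pics
python3 - <<'E'
from bench import r
import cv2,numpy as np
print(r.get_obs())
for n in("scene","top"):
    cv2.imwrite(f"pics/{n}0.png",r.grab_frame(n)[:,:,::-1]); print(n,r.calibration(n))
print(r.calibration("wrist"))
E
```

```text
{'clock': 0.0, 'joints': array([ 1.17490296,  0.47780096,  0.02235122,  1.55641977, -0.01149477,
        1.1092708 , -0.0831621 ]), 'qvel': array([-0.00160536, -0.00023711, -0.00206995,  0.00077292,  0.00133686,
       -0.0010224 , -0.00120514]), 'tau': array([-8.43257221e-04, -5.96445465e+01,  1.60794664e+00, -2.81196481e+01,
        1.26046519e-02,  9.39540449e-03, -1.49475005e-05]), 'tcp_pos': array([ 0.19151927, -0.64698874,  0.40373845]), 'orientation': array([-3.10742562e+00, -4.50184058e-01,  6.16519976e-04]), 'contact_force': array([ 0.23996591,  0.67430074, -0.28113207]), 'moment': array([-0.00431996,  0.03135649,  0.05450043]), 'gripper_force': 0.0, 'grip_width': 0.08547968074605967}
scene {'fx': 466.3169074335102, 'fy': 466.3169074335102, 'cx': 277.7912753269413, 'cy': 211.62197629594414, 'rvec': array([ 2.28314934,  0.58248236, -0.25881606]), 'tvec': array([-0.53025079, -0.13172549,  1.30609478])}
top {'fx': 477.0205320632733, 'fy': 477.0205320632733, 'cx': 280.16739001565605, 'cy': 209.48816771396253, 'rvec': array([ 2.18026542, -2.13268268,  0.12507389]), 'tvec': array([0.01279247, 0.58297968, 1.22272337])}
{'fx': 325.19226210127806, 'fy': 325.19226210127806, 'cx': 282.1556393808046, 'cy': 213.71749582655025, 'rvec': array([-2.31705697,  1.72865821,  0.26352   ]), 'tvec': array([-0.67477441, -0.03809458,  0.379015  ])}
```

View pics/top0.png

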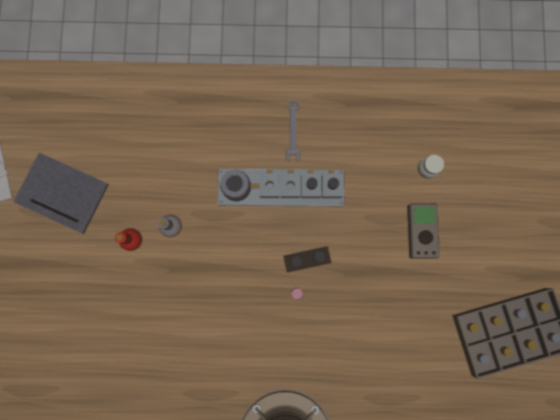

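View pics/scene0.png

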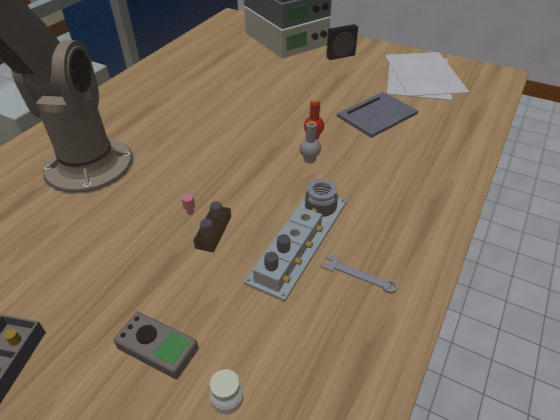

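The top view shows the manifold with its ring at (235,184), empty ports at (270,184) and (290,184), and fitted plugs at (312,184) and (333,184). The holder is at (307,259), the grey bulb at (168,225) and the red decoy at (129,239). The scene view agrees. Next I'll zoom in.

Run:
```python
import cv2,numpy as np
a=cv2.imread("pics/top0.png")[160:308,150:350]; a=cv2.resize(a,None,fx=4,fy=4,interpolation=2)
cv2.imwrite("pics/c1.png",cv2.convertScaleAbs(a,alpha=1.6))
a=cv2.imread("pics/scene0.png")[110:300,180:355]; a=cv2.resize(a,None,fx=3.15,fy=3.15,interpolation=2)
cv2.imwrite("pics/c2.png",cv2.convertScaleAbs(a,alpha=1.4))
```

```text
(no output)
```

View pics/c1.png

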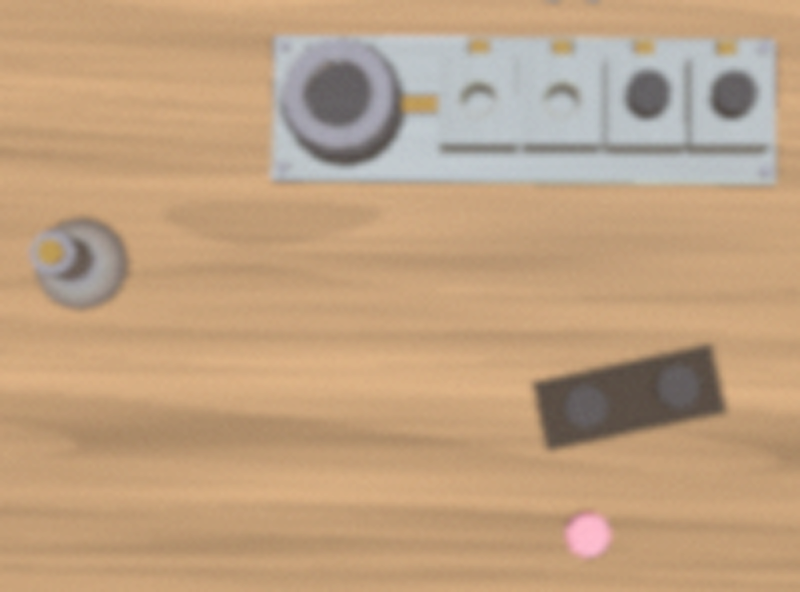

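View pics/c2.png

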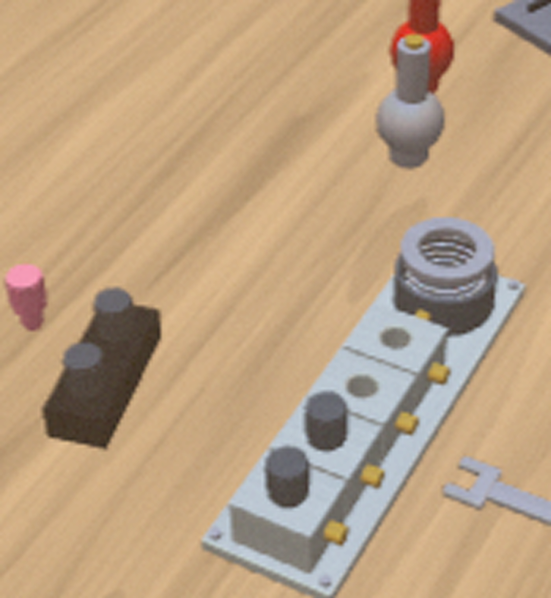

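```bash
cat > h.py <<'E'
import cv2,numpy as np
from scipy.spatial.transform import Rotation as R
from bench import r
def cam(n,c=None):
    c=c or r.calibration(n); M=R.from_rotvec(c["rvec"]).as_matrix(); return c,M,-M.T@c["tvec"]
def ray(n,uv,z,c=None):
    c,M,o=cam(n,c); a=np.array([(uv[0]-c["cx"])/c["fx"],(uv[1]-c["cy"])/c["fy"]])
    if n=="wrist":
        t=np.linalg.norm(a)+1e-12; d=np.r_[a/t*np.sin(t),np.cos(t)]
    else: d=np.r_[a,1]
    d=M.T@d; return (o+d*(z-o[2])/d[2])
def proj(n,p,c=None):
    c,M,o=cam(n,c); q=M@(np.array(p)-o)
    if n=="wrist":
        a=q[:2]/np.linalg.norm(q[:2])*np.arctan2(np.linalg.norm(q[:2]),q[2])
    else: a=q[:2]/q[2]
    return a*c["fx"]+[c["cx"],c["cy"]]
def shift(p,yaw=None):
    """tool-axes shift of the grasp point to world p; yaw = wanted direction of tool y (closing), mod pi"""
    o=r.get_obs(); T=R.from_rotvec(o["orientation"]); M=T.as_matrix()
    g=o["tcp_pos"]+M[:,2]*.155
    s=M.T@(np.array(p)-g); 
    t=None
    if yaw is not None:
        w=np.array([np.cos(yaw),np.sin(yaw),0]); b=M.T@w; t=-np.arctan2(b[0],b[1]); t=(t+np.pi/2)%np.pi-np.pi/2
    print("grasp",g.round(4),"toolz",M[:,2].round(3),"y-dir",np.arctan2(M[1,1],M[0,1]).round(3),"shift",s.round(4),"roll",t,"q",o["joints"].round(2),"t",o["clock"])
E
python3 - <<'E'
from h import *
t=lambda x,y,z:ray("top",(150+x/4,160+y/4),z).round(4)
s=lambda x,y,z:ray("scene",(180+x/3.15,110+y/3.15),z).round(4)
print("ring",t(342,97,.07),s(448,248,.07)); print("ports",t(478,97,.052),t(562,99,.052),s(396,338,.052),s(362,386,.052))
print("fit",t(648,94,.084),t(732,93,.084),s(327,403,.084),s(287,459,.084))
print("hold",t(587,407,.062),t(679,385,.062),s(113,300,.062),s(83,356,.062))
print("bulb",t(50,252,.125),t(82,264,.042),s(414,42,.125)); print("pink",t(588,535,.054)); print("red",ray("top",(122,237),.12))
M=R.from_rotvec(r.get_obs()["orientation"]).as_matrix(); c,C,o=cam("wrist")
print("cam in tool",M.T@(o-r.get_obs()["tcp_pos"]),(M.T@C.T).round(3)); shift([.5,0,.3],0)
E
```

```text
ring [0.6414 0.1422 0.07  ] [0.6493 0.1425 0.07  ]
ports [0.6465 0.055  0.052 ] [ 6.464e-01 -1.000e-04  5.200e-02] [0.6501 0.0532 0.052 ] [ 0.6504 -0.0014  0.052 ]
fit [ 0.6452 -0.0544  0.084 ] [ 0.647  -0.1079  0.084 ] [ 0.6503 -0.0535  0.084 ] [ 0.6508 -0.109   0.084 ]
hold [ 0.4462 -0.0197  0.062 ] [ 0.4614 -0.0781  0.062 ] [ 0.4515 -0.0198  0.062 ] [ 0.4656 -0.0784  0.062 ]
bulb [0.5322 0.3116 0.125 ] [0.532  0.3113 0.042 ] [0.5387 0.3059 0.125 ]
pink [ 0.3654 -0.0221  0.054 ]
red [0.4960975  0.41014221 0.12      ]
cam in tool [0.07602771 0.00076615 0.03183477] [[ 0.001 -0.955 -0.295]
 [ 1.     0.001 -0.   ]
 [ 0.    -0.295  0.955]]
grasp [ 0.1915 -0.6468  0.2488] toolz [-0.001  0.002 -1.   ] y-dir -1.283 shift [ 0.4794 -0.5327 -0.0504] roll -1.2829997033309024 q [ 1.17  0.48  0.02  1.56 -0.01  1.11 -0.08] t 0.1
```

```bash
python3 -c "
from h import *
shift([.54,0,.23],0)"
```

```text
grasp [ 0.1915 -0.6468  0.2488] toolz [-0.001  0.002 -1.   ] y-dir -1.283 shift [ 0.5178 -0.5212  0.0196] roll -1.2829997033309024 q [ 1.17  0.48  0.02  1.56 -0.01  1.11 -0.08] t 0.1
```

Request:
carry_out --pt "0.03 -0.03 0.002 -0.1 0.085" --pt "0.06 -0.06 0.003 -0.2 0.085" --pt "0.09 -0.09 0.004 -0.3 0.085" --pt "0.12 -0.12 0.005 -0.4 0.085" --pt "0.15 -0.15 0.006 -0.5 0.085" --pt "0.18 -0.18 0.007 -0.6 0.085" --pt "0.21 -0.21 0.008 -0.7 0.085" --pt "0.24 -0.24 0.01 -0.75 0.085"

```text
clock: 0.9
tcp_pos: [0.354, -0.3473, 0.3946]
orientation: [-2.725, -1.562, 0.0]
contact_force: [0.6, 0.3, -0.2]
grip_width: 0.0849
gripper_force: 0.0
```

```bash
python3 -c "
from h import *
shift([.54,0,.23],0)"
```

```text
grasp [ 0.354  -0.3473  0.2396] toolz [-0. -0. -1.] y-dir -0.53 shift [ 0.3937 -0.015   0.0096] roll -0.5297098483658589 q [ 0.89  0.21 -0.27  1.97  0.07  0.97  0.05] t 0.9
```

Request:
carry_out --pt "0.06 -0.002 0.002 -0.1 0.085" --pt "0.12 -0.004 0.003 -0.2 0.085" --pt "0.17 -0.006 0.004 -0.3 0.085" --pt "0.22 -0.008 0.005 -0.4 0.085" --pt "0.27 -0.01 0.006 -0.5 0.085" --pt "0.32 -0.012 0.007 -0.53 0.085" --pt "0.36 -0.014 0.008 -0.53 0.085" --pt "0.39 -0.015 0.01 -0.53 0.085"

```text
clock: 1.7
tcp_pos: [0.5396, -0.0027, 0.3847]
orientation: [-2.223, -2.22, -0.001]
contact_force: [-0.0, -0.7, -0.4]
grip_width: 0.0847
gripper_force: 0.0
```

Run:
```python
from h import *
import json
c=r.calibration("wrist"); im=r.grab_frame("wrist")[:,:,::-1]; cv2.imwrite("pics/w1.png",im); np.save("w1.npy",c,allow_pickle=True)
shift([.54,0,.23],0)
for n,p in dict(ring=[.645,.142,.07],c=[.648,.054,.052],d=[.648,-.001,.052],f1=[.648,-.054,.084],f2=[.648,-.109,.084],h1=[.449,-.02,.062],h2=[.463,-.078,.062],bulb=[.535,.31,.125]).items(): print(n,proj("wrist",p,c).round(1))
```

```text
grasp [0.5419 0.0045 0.2299] toolz [ 0.003  0.006 -1.   ] y-dir 0.006 shift [-0.0045 -0.0019 -0.0002] roll 0.005728056419416427 q [ 0.34  0.33 -0.57  1.87  0.2   1.   -0.3 ] t 1.75
ring [399.4  45.1]
c [394.5 139.3]
d [390.8 194.9]
f1 [395.4 257.4]
f2 [387.7 306.1]
h1 [187.4 216.4]
h2 [206.1 270.6]
bulb [ 275.1 -145.6]
```

View pics/w1.png

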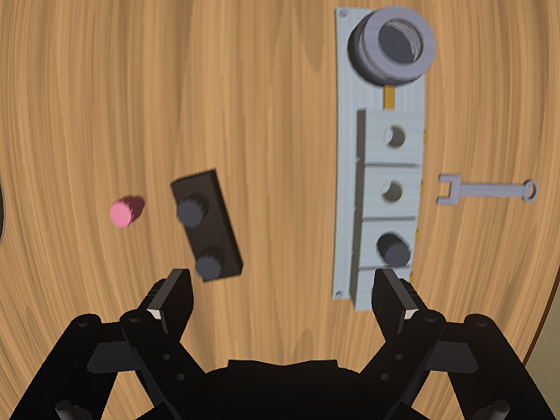

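The wrist view shows the empty ports at (394,136) and (392,191), the ring at (399,45), the holder heads at (190,211) and (209,267), and the pink decoy at (121,212). The arm was still settling, so I'll measure again at rest.

```bash
cat >> h.py <<'E'
def blob(g,uv,rad,lo,hi,sel=None):
    """centroid/ellipse of grey range blob nearest uv"""
    m=cv2.inRange(g,lo,hi); k=np.zeros_like(m); cv2.circle(k,tuple(int(x) for x in uv),rad,255,-1); m&=k
    cs=[c for c in cv2.findContours(m,0,1)[0] if cv2.contourArea(c)>60]
    return [(tuple(np.round(cv2.fitEllipse(c)[0],1)),tuple(np.round(cv2.fitEllipse(c)[1],1)),cv2.contourArea(c)) for c in cs]
E
python3 - <<'E'
from h import *
for i in range(2):
    c=r.calibration("wrist"); im=r.grab_frame("wrist")[:,:,::-1]
cv2.imwrite("pics/w2.png",im); np.save("w2.npy",c,allow_pickle=True)
shift([.54,0,.23],0); o=r.get_obs(); print(o["qvel"].round(3))
g=cv2.cvtColor(im,6)
print(np.unique(g[120:150,394]),g[191,375:410],g[208,170:235])
for uv in((394,138),(392,193)):
    for b in blob(g,uv,20,0,130): print("port",b,ray("wrist",b[0],.052,c).round(4))
a=cv2.resize(im[180:300,160:250],None,fx=5,fy=5,interpolation=2); b=cv2.resize(im[0:220,340:440],None,fx=2.727,fy=2.727,interpolation=2)
cv2.imwrite("pics/c3.png",cv2.convertScaleAbs(np.hstack([a,b[:600]]) if b.shape[0]>=600 else a,alpha=1.8))
E
```

```text
grasp [ 0.5393 -0.0022  0.2293] toolz [-0.     0.002 -1.   ] y-dir 0.003 shift [ 0.0022  0.0007 -0.0007] roll 0.002656276055985174 q [ 0.35  0.33 -0.56  1.87  0.2   1.   -0.29] t 1.85
[ 0.052 -0.022  0.055  0.03   0.007  0.01   0.02 ]
[ 78  79  80  81  83  84  85  86  88 128 163 164 165 166 168 172] [170 168 170 169 168 171 170 156 158 166 169 169 164 113  77  82  84  84
  83  84  88 113 151 168 169 168 169 167 168 166 167 168 167 167 167] [131 135 152 150  57  41  46  46  54  59  58  70  68  70  73  72  72  73
  73  71  68  64  54  51  42  33  36  34  35  36  35  37  36  35  36  34
  33  47  51  49  48  49  49  51  50  49  37  25  27  29  27  24  19 105
 148 145 139 140 145 149 147 142 147 150 151]
port ((np.float64(394.0), np.float64(144.7)), (np.float64(16.2), np.float64(23.2)), 245.5) [0.6484 0.054  0.052 ]
port ((np.float64(389.9), np.float64(199.7)), (np.float64(16.6), np.float64(22.0)), 263.5) [ 0.6484 -0.0007  0.052 ]
```

View pics/c3.png

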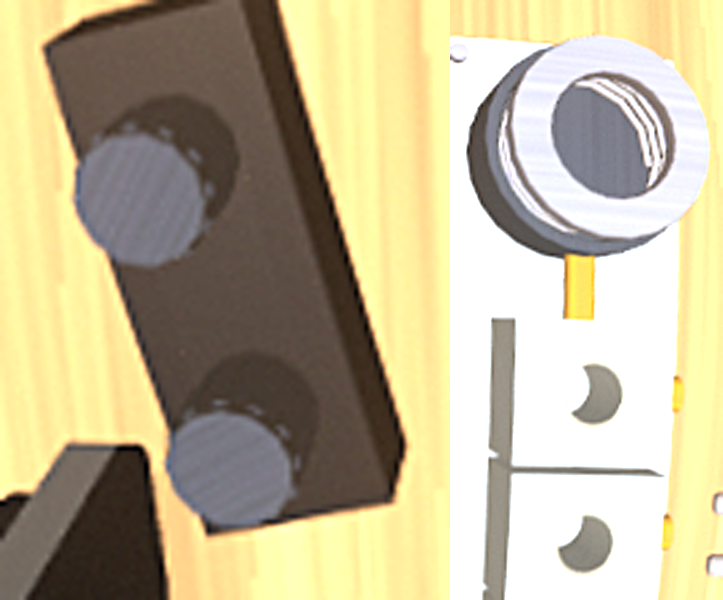

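The crop shows the holder head tops at about (188,220) and (206,273.6). The port holes, shaded as crescents, are centred at about (392.1,144.3) and (388.6,199.5), and the ring at (398.4,50).

Run:
```python
from h import *
c=np.load("w2.npy",allow_pickle=True).item()
for n,u,z in(("c",(392.1,144.3),.052),("d",(388.6,199.5),.052),("ring",(398.4,50),.07),("A",(188,220),.062),("B",(206,273.6),.062)): print(n,ray("wrist",u,z,c).round(4))
shift([.447,-.02,.13],.24)
```

```text
c [0.6464 0.0542 0.052 ]
d [ 6.47e-01 -5.00e-04  5.20e-02]
ring [0.644  0.1425 0.07  ]
A [ 0.4505 -0.0198  0.062 ]
B [ 0.4641 -0.0774  0.062 ]
grasp [ 0.5393 -0.0022  0.2293] toolz [-0.     0.002 -1.   ] y-dir 0.003 shift [-0.0178 -0.0923  0.0993] roll -0.23734338642676334 q [ 0.35  0.33 -0.56  1.87  0.2   1.   -0.29] t 1.85
```

Request:
carry_out --pt "-0.006 -0.03 0.03 0 0.06" --pt "-0.012 -0.065 0.06 0 0.06" --pt "-0.018 -0.089 0.09 0 0.06" --pt "-0.018 -0.089 0.1 0 0.06" --pt "-0.018 -0.089 0.12 0 0.06" --pt "-0.018 -0.089 0.145 0 0.06" --pt "-0.018 -0.089 0.165 0 0.06" --pt "-0.018 -0.089 0.165 0 0.06" --force 50

```text
clock: 2.65
tcp_pos: [0.4492, -0.0242, 0.218]
orientation: [-2.224, -2.215, 0.005]
contact_force: [-0.2, -0.1, -0.1]
grip_width: 0.06
gripper_force: 0.0
```

Run:
```python
from h import *
shift([.4502,-.02,.051],0)
```

```text
grasp [ 0.4486 -0.0243  0.063 ] toolz [-0.004 -0.    -1.   ] y-dir -0.004 shift [0.0043 0.0016 0.012 ] roll -0.004314279269471477 q [ 0.31  0.45 -0.47  2.2   0.37  0.58 -0.44] t 2.65
```

Request:
carry_out --pt "0.004 0.001 0.004 0 0.06" --pt "0.004 0.001 0.011 0 0.06" --pt "0.004 0.001 0.011 0 0.06" --pt "0.004 0.001 0.011 0 0.02" --pt "0.004 0.001 0.011 0 0.02" --pt "0.004 0.001 0.011 0 0.02" --pt "0.004 0.001 0.011 0 0.02" --pt "0.004 0.001 0.011 0 0.02" --force 50

```text
clock: 3.45
tcp_pos: [0.4509, -0.0193, 0.2093]
orientation: [2.224, 2.217, 0.0]
contact_force: [-1.7, -0.3, 6.3]
grip_width: 0.0262
gripper_force: 48.8
```

Run:
```python
from h import *
shift([.4502,-.02,.051],0);o=r.get_obs();print(o["grip_width"],o["gripper_force"],o["contact_force"])
```

```text
grasp [ 0.451  -0.0193  0.0543] toolz [ 0.001 -0.    -1.   ] y-dir -0.003 shift [-0.0007 -0.0008  0.0033] roll -0.0031640518322006983 q [ 0.29  0.47 -0.46  2.2   0.39  0.55 -0.46] t 3.45
0.026154608475539444 48.814342617988586 [-1.70933883 -0.32845049  6.27316931]
```

Request:
carry_out --pt "0 0 -0.03 0 0.02" --pt "0 0 -0.06 0 0.02" --pt "0 0.01 -0.09 0 0.02" --pt "0.02 0.05 -0.09 0 0.02" --pt "0.04 0.095 -0.09 0 0.02" --pt "0.055 0.14 -0.09 0 0.02" --pt "0.07 0.18 -0.09 0 0.02" --pt "0.074 0.196 -0.09 0 0.02"

```text
clock: 4.25
tcp_pos: [0.6499, 0.0563, 0.2988]
orientation: [2.223, 2.22, 0.005]
contact_force: [-1.5, 0.5, -1.2]
grip_width: 0.0264
gripper_force: 49.5
```

Request:
carry_out --pt "0 0 0 0 0.02" --pt "0 0 0 0 0.02" --pt "0 0 0 0 0.02" --pt "0 0 0 0 0.02" --pt "0 0 0 0 0.02" --pt "0 0 0 0 0.02" --pt "0 0 0 0 0.02" --pt "0 0 0 0 0.02"

```text
clock: 5.05
tcp_pos: [0.647, 0.0541, 0.2988]
orientation: [2.225, 2.218, 0.0]
contact_force: [0.2, -0.5, -0.6]
grip_width: 0.0263
gripper_force: 49.5
```

Run:
```python
from h import *
shift([.647,.0548,.09],0);o=r.get_obs();print(o["grip_width"],o["gripper_force"],o["contact_force"])
cv2.imwrite("pics/w3.png",r.grab_frame("wrist")[:,:,::-1])
```

```text
grasp [0.647  0.0541 0.1438] toolz [ 0. -0. -1.] y-dir -0.003 shift [ 0.0007 -0.      0.0538] roll -0.0030562603814252576 q [ 0.18  0.59 -0.5   1.68  0.34  0.95 -0.45] t 5.05
0.026250838517116577 49.514660239219666 [ 0.1853667  -0.48545516 -0.62009599]
```

View pics/w3.png

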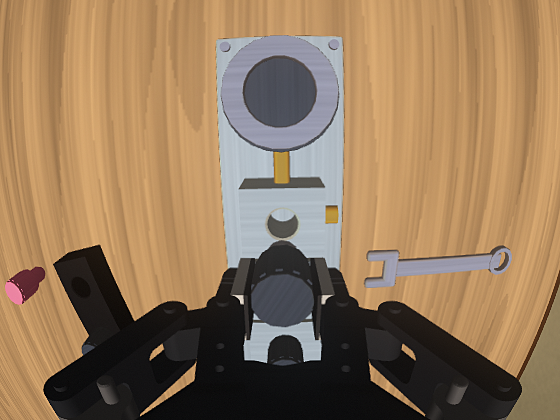

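The plug hangs straight in the fingers. Port c is clear at about (283,222), and the ring hole is centred at (280,92).

Run:
```python
from h import *
im=cv2.imread("pics/w3.png");g=cv2.cvtColor(im,6)
print(ray("wrist",(282.5,223),.052).round(4),ray("wrist",(280,91.5),.07).round(4), ray("wrist",(280,93),.07).round(4))
x=g[215:245:3,262:305]; print(x)
print(g[200:250,283])
```

```text
[0.6482 0.0559 0.052 ] [0.6469 0.1441 0.07  ] [0.6469 0.1432 0.07  ]
[[185 185 185 184 187 181 169 149  89 128 197 187 189 189 189 192 193 188
  186 185 187 185 180 185 185 185 189 190 185 186 191 170 101 131 186 182
  185 184 184 183 184 184 184]
 [182 182 182 180 168 165 135  70  76  75  77  99 147 185 197 196 195 190
  186 187 188 186 180 184 188 188 195 201 187 130  80  79  86  82 110 169
  187 182 185 182 182 183 184]
 [190 190 189 177 163 129  67  77  80  81  80  81  81  77  75  74  86 101
  106 114 129 119 103 102  91  83  74  78  80  82  84  85  86  87  83 105
  161 189 188 189 188 189 188]
 [182 182 178 163 149  99  71  77  80  79  81  81  81  82  84  83  82  81
   82  81  82  82  81  81  83  84  83  84  82  83  83  83  86  86  83 103
  157 186 182 183 184 184 185]
 [185 186 184 174 165 146  63  75  78  81  81  80  79  82  82  83  83  82
   82  84  82  83  83  83  82  83  84  83  83  81  81  86  86  83  77 126
  188 185 187 187 187 187 188]
 [185 185 186 183 168 165 155  97  72  78  79  79  82  83  81  81  81  82
   83  82  83  83  84  83  83  81  81  82  83  82  82  82  79 
[... 263 characters left out ...]
 160 161 150 119  81  70  72  75
   78  80  79  80  79  77  73  69  86 115 138 176 179 176 182 186 184 184
  185 185 184 185 183 184 184]
 [185 184 182 182 182 182 182 183 182 183 184 184 182 175 167 165 170 177
  181 182 180 181 183 181 178 176 176 179 180 184 183 184 183 183 185 183
  185 184 184 185 184 185 184]
 [184 183 184 184 182 184 183 183 184 189 184 156 121  76  67  66  61  65
   66  68  68  66  64  61  60  60  60  66 119 181 193 188 185 184 184 185
  184 185 186 185 185 185 185]]
[181 184 188 190 188 186 183 178 177 184 183 184 185 185 183 185 185 184
 186 186 197 119  77  81  82  83  82  83  83  85  83  82  82  82  85  81
  80  69 153 181 111  65  66  69  72  48  44  47  45  46]
```

Request:
carry_out --pt "0.001 0.0005 0.02 0 0.02" --pt "0.001 0.0005 0.03 0 0.02" --pt "0.001 0.0005 0.038 0 0.02" --pt "0.001 0.0005 0.046 0 0.02" --pt "0.001 0.0005 0.054 0 0.02" --pt "0.001 0.0005 0.062 0 0.02" --pt "0.001 0.0005 0.07 0 0.02" --pt "0.001 0.0005 0.07 0 0.02"

```text
clock: 5.9
tcp_pos: [0.6477, 0.0554, 0.2313]
orientation: [2.224, 2.217, -0.001]
contact_force: [-7.9, -2.8, 20.9]
grip_width: 0.0261
gripper_force: 51.7
```

Run:
```python
from h import *
shift([.647,.0548,.0763],0);o=r.get_obs();print(o["grip_width"],o["gripper_force"],o["contact_force"])
```

```text
grasp [0.6478 0.0552 0.0763] toolz [ 0.    -0.001 -1.   ] y-dir -0.003 shift [-0.0004 -0.0008 -0.    ] roll -0.0033413565537192547 q [ 0.15  0.68 -0.47  1.72  0.39  0.84 -0.5 ] t 5.9
0.02613912482635027 51.671680212020874 [-7.94919799 -2.77486099 20.9123679 ]
```

Request:
carry_out --pt "0 0 -0.002 0 0.06" --pt "0 0 -0.002 0 0.06" --pt "0 0 -0.002 0 0.06" --pt "0 0 -0.002 0 0.06" --pt "0 0 -0.03 0 0.06" --pt "0 0 -0.06 0 0.06" --pt "0 0 -0.075 0 0.06" --pt "0 0 -0.075 0 0.06"

```text
clock: 6.7
tcp_pos: [0.6484, 0.0555, 0.3059]
orientation: [2.223, 2.216, 0.005]
contact_force: [0.7, -0.8, 0.3]
grip_width: 0.0601
gripper_force: 0.0
```

Run:
```python
from h import *
c=r.calibration("wrist");cv2.imwrite("pics/w4.png",r.grab_frame("wrist")[:,:,::-1]);np.save("w4.npy",c,allow_pickle=True)
shift([.4637,-.0776,.055],0);o=r.get_obs();print(o["grip_width"],o["gripper_force"],o["contact_force"])
```

```text
grasp [0.648  0.0552 0.1491] toolz [ 0.002  0.    -1.   ] y-dir -0.003 shift [-0.1334 -0.184   0.0938] roll -0.0032597439610966283 q [ 0.18  0.59 -0.5   1.68  0.33  0.96 -0.45] t 6.75
0.06000950522793368 0.0 [-1.32274089 -0.03740056  0.24801812]
```

View pics/w4.png

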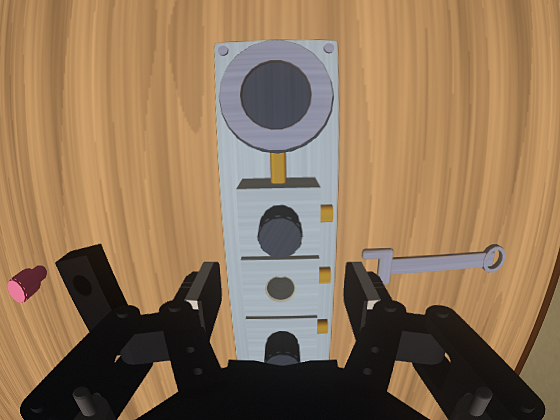

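The plug now sits in port c, head top at about (280,237). Port d's hole is at (280,288), and the ring is at (276,95).

Run:
```python
from h import *
c=np.load("w4.npy",allow_pickle=True).item()
print(ray("wrist",(280,237),.084,c).round(4),ray("wrist",(280,288),.052,c).round(4),ray("wrist",(276,95),.07,c).round(4))
```

```text
[0.6489 0.0565 0.084 ] [0.6486 0.001  0.052 ] [0.6467 0.1439 0.07  ]
```

Request:
carry_out --pt "0 -0.02 0 0 0.06" --pt "-0.03 -0.06 0 0 0.06" --pt "-0.065 -0.1 0 0 0.06" --pt "-0.095 -0.14 0.01 0 0.06" --pt "-0.125 -0.175 0.04 0 0.06" --pt "-0.133 -0.184 0.065 0 0.06" --pt "-0.133 -0.184 0.075 0 0.06" --pt "-0.133 -0.184 0.075 0 0.06"

```text
clock: 7.55
tcp_pos: [0.4626, -0.077, 0.2269]
orientation: [-2.223, -2.216, 0.003]
contact_force: [0.2, -0.4, 0.6]
grip_width: 0.0599
gripper_force: 0.0
```

Run:
```python
from h import *
shift([.4637,-.0776,.0525],0)
```

```text
grasp [ 0.462  -0.0768  0.0719] toolz [-0.004  0.001 -1.   ] y-dir -0.003 shift [-0.0008  0.0018  0.0194] roll -0.0031206823595630873 q [ 0.43  0.46 -0.48  2.15  0.36  0.62 -0.31] t 7.55
```

Request:
carry_out --pt "-0.001 0.001 0.01 0 0.06" --pt "-0.001 0.001 0.019 0 0.06" --pt "-0.001 0.001 0.019 0 0.06" --pt "-0.001 0.001 0.019 0 0.02" --pt "-0.001 0.001 0.019 0 0.02" --pt "-0.001 0.001 0.019 0 0.02" --pt "-0.001 0.001 0.019 0 0.02" --pt "-0.001 0.001 0.019 0 0.02"

```text
clock: 8.35
tcp_pos: [0.4644, -0.0781, 0.2102]
orientation: [2.224, 2.218, 0.001]
contact_force: [-0.8, 2.0, 6.2]
grip_width: 0.0263
gripper_force: 49.2
```

Run:
```python
from h import *
shift([.4637,-.0776,.0525],0);o=r.get_obs();print(o["grip_width"],o["gripper_force"],o["contact_force"])
```

```text
grasp [ 0.4646 -0.0781  0.0552] toolz [ 0.001 -0.    -1.   ] y-dir -0.003 shift [ 0.0005 -0.0009  0.0027] roll -0.0029588681488428303 q [ 0.42  0.49 -0.46  2.16  0.39  0.58 -0.33] t 8.35
0.026250343314873813 49.22425389289856 [-0.82894216  1.98997642  6.23759172]
```

Request:
carry_out --pt "0 0 -0.03 0 0.02" --pt "0 0 -0.06 0 0.02" --pt "0 0.01 -0.09 0 0.02" --pt "0.02 0.05 -0.092 0 0.02" --pt "0.04 0.095 -0.092 0 0.02" --pt "0.06 0.14 -0.092 0 0.02" --pt "0.075 0.17 -0.092 0 0.02" --pt "0.078 0.1825 -0.092 0 0.02"

```text
clock: 9.15
tcp_pos: [0.6492, 0.0019, 0.3015]
orientation: [-2.222, -2.221, -0.004]
contact_force: [-0.7, -0.1, -0.1]
grip_width: 0.0266
gripper_force: 49.5
```

Request:
carry_out --pt "0 0 0 0 0.02" --pt "0 0 0 0 0.02" --pt "0 0 0 0 0.02" --pt "0 0 0 0 0.02" --pt "0 0 0 0 0.02" --pt "0 0 0 0 0.02" --pt "0 0 0 0 0.02" --pt "0 0 0 0 0.02"

```text
clock: 9.95
tcp_pos: [0.6468, -0.0009, 0.3018]
orientation: [2.225, 2.218, 0.0]
contact_force: [0.5, 0.4, -0.0]
grip_width: 0.0264
gripper_force: 49.5
```

Run:
```python
from h import *
shift([.647,-.0002,.0763],0);o=r.get_obs();print(o["grip_width"],o["gripper_force"],o["contact_force"])
```

```text
grasp [ 0.6469 -0.0009  0.1468] toolz [ 0. -0. -1.] y-dir -0.003 shift [0.0007 0.0001 0.0705] roll -0.003081474839059739 q [ 0.27  0.59 -0.51  1.69  0.34  0.95 -0.37] t 9.95
0.026423378411081912 49.48833703994751 [ 0.506276    0.38563101 -0.00054219]
```

Request:
carry_out --pt "0.001 0 0.02 0 0.02" --pt "0.001 0 0.03 0 0.02" --pt "0.001 0 0.038 0 0.02" --pt "0.001 0 0.047 0 0.02" --pt "0.001 0 0.056 0 0.02" --pt "0.001 0 0.065 0 0.02" --pt "0.001 0 0.073 0 0.02" --pt "0.001 0 0.073 0 0.02"

```text
clock: 10.75
tcp_pos: [0.6474, 0.0004, 0.2315]
orientation: [2.224, 2.217, -0.0]
contact_force: [-8.5, -1.0, 21.1]
grip_width: 0.0265
gripper_force: 52.9
```

Run:
```python
from h import *
shift([.647,-.0002,.0772],0);o=r.get_obs();print(o["grip_width"],o["gripper_force"],o["contact_force"])
```

```text
grasp [6.476e-01 2.000e-04 7.650e-02] toolz [ 0.001 -0.001 -1.   ] y-dir -0.003 shift [-0.0004 -0.0006 -0.0007] roll -0.003309720822294304 q [ 0.24  0.67 -0.47  1.73  0.39  0.84 -0.41] t 10.75
0.0264823612948756 52.914583683013916 [-8.53191877 -0.95285765 21.14508228]
```

Request:
carry_out --pt "0 0 -0.002 0 0.06" --pt "0 0 -0.002 0 0.06" --pt "0 0 -0.002 0 0.06" --pt "0 0 -0.002 0 0.06" --pt "0 0 -0.03 0 0.06" --pt "0 0 -0.07 0 0.06" --pt "0 0 -0.11 0 0.085" --pt "0.02 0 -0.14 0 0.085"

```text
clock: 11.55
tcp_pos: [0.6475, 0.017, 0.3707]
orientation: [2.229, 2.211, -0.001]
contact_force: [0.0, -0.2, 0.2]
grip_width: 0.0844
gripper_force: 0.0
```

Request:
carry_out --pt "0.02 -0.01 0 0 0.085" --pt "0.05 -0.02 0 0 0.085" --pt "0.08 -0.035 0 0 0.085" --pt "0.11 -0.05 0 0 0.085" --pt "0.14 -0.07 0 0 0.085" --pt "0.17 -0.085 0 0 0.085" --pt "0.19 -0.1 0 0 0.085" --pt "0.2 -0.11 0 0 0.085"

```text
clock: 12.35
tcp_pos: [0.536, 0.2229, 0.3686]
orientation: [-2.22, -2.221, -0.0]
contact_force: [-0.0, -0.1, -0.1]
grip_width: 0.0849
gripper_force: 0.0
```

Run:
```python
from h import *
for i in range(4): r.grab_frame("scene")
c=r.calibration("wrist");im=r.grab_frame("wrist")[:,:,::-1];np.save("w5.npy",c,allow_pickle=True)
s=r.grab_frame("scene")[:,:,::-1]
cv2.imwrite("pics/w5.png",np.hstack([cv2.resize(im,(480,360)),cv2.resize(s[170:300,220:345],(320,333))[:,:].copy() if 0 else cv2.copyMakeBorder(cv2.resize(s[170:300,220:345],(320,333)),0,27,0,0,0)]))
cv2.imwrite("pics/w5full.png",im)
shift([.535,.309,.2],0)
for p in([.535,.309,.125],[.535,.309,.042],[.6465,.1435,.07]):print(proj("wrist",p,c))
```

```text
grasp [0.5387 0.2186 0.2135] toolz [ 0.    -0.001 -1.   ] y-dir -0.006 shift [ 0.0904 -0.0043  0.0134] roll -0.005849690458925583 q [-0.02  0.43 -0.6   1.79  0.28  1.01 -0.74] t 12.65
[275.04555939  93.2803319 ]
[277.06547546  99.6997169 ]
[392.85954979 280.29854446]
```

View pics/w5.png

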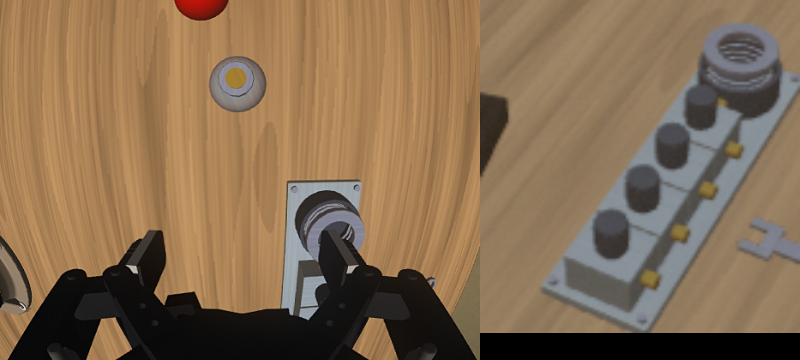

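All four plugs sit level, so the spares are home. In full-size pixels the bulb's stud is at about (274.8,91) and its ball at (277,98).

Run:
```python
from h import *
c=np.load("w5.npy",allow_pickle=True).item(); im=cv2.imread("pics/w5full.png"); h=cv2.cvtColor(im,40)
m=cv2.inRange(h,(15,100,60),(32,255,255)); m[:70]=0;m[115:]=0;m[:,:255]=0;m[:,295:]=0
q=cv2.moments(m); 
print(q["m00"]/255,q["m10"]/q["m00"],q["m01"]/q["m00"])
print(ray("wrist",(q["m10"]/q["m00"],q["m01"]/q["m00"]),.125,c).round(4),ray("wrist",(274.8,91),.125,c).round(4),ray("wrist",(277,98),.042,c).round(4))
```

```text
471.0 274.37791932059446 90.26114649681529
[0.5346 0.311  0.125 ] [0.5349 0.3105 0.125 ] [0.5349 0.3105 0.042 ]
```

Request:
carry_out --pt "0.04 -0.002 0 0 0.065" --pt "0.075 -0.004 0 0 0.065" --pt "0.092 -0.004 0.01 0 0.065" --pt "0.092 -0.004 0.03 0 0.065" --pt "0.092 -0.004 0.055 0 0.065" --pt "0.092 -0.004 0.075 0 0.065" --pt "0.092 -0.004 0.085 0 0.065" --pt "0.092 -0.004 0.085 0 0.065" --force 80

```text
clock: 13.45
tcp_pos: [0.5342, 0.3113, 0.2822]
orientation: [-2.226, -2.216, 0.004]
contact_force: [-0.7, -0.2, 0.6]
grip_width: 0.0653
gripper_force: 0.0
```

Run:
```python
from h import *
shift([.535,.3105,.105],0);o=r.get_obs();print(o["grip_width"],o["gripper_force"],o["contact_force"])
```

```text
grasp [0.5339 0.311  0.1272] toolz [-0.002 -0.002 -1.   ] y-dir -0.005 shift [-0.0004  0.0011  0.0222] roll -0.004632332445066778 q [-0.21  0.59 -0.57  1.77  0.39  0.9  -0.95] t 13.45
0.06528831546502538 0.0 [-0.70075644 -0.24024068  0.59788318]
```

Request:
carry_out --pt "0 0.001 0.01 0 0.065" --pt "0 0.001 0.022 0 0.065" --pt "0 0.001 0.022 0 0.065" --pt "0 0.001 0.022 0 0.02" --pt "0 0.001 0.022 0 0.02" --pt "0 0.001 0.022 0 0.02" --pt "0 0.001 0.022 0 0.02" --pt "0 0.001 0.022 0 0.02"

```text
clock: 14.25
tcp_pos: [0.5348, 0.3129, 0.2625]
orientation: [2.225, 2.218, 0.001]
contact_force: [-1.7, -0.0, 5.9]
grip_width: 0.0263
gripper_force: 78.7
```

Request:
carry_out --pt "0 0 -0.02 0 0.02" --pt "0 0 -0.05 0 0.02" --pt "0 0 -0.08 0 0.02" --pt "0 0 -0.1 0 0.02" --pt "0 0 -0.1 0 0.02" --pt "0 0 -0.1 0 0.02" --pt "0 0 -0.1 0 0.02" --pt "0 0 -0.1 0 0.02"

```text
clock: 15.05
tcp_pos: [0.5345, 0.3121, 0.3599]
orientation: [-2.224, -2.218, 0.005]
contact_force: [0.1, -0.0, -3.2]
grip_width: 0.0259
gripper_force: 79.4
```

Run:
```python
from h import *
shift([.6467,.1435,.205],0);o=r.get_obs();print(o["grip_width"],o["gripper_force"],o["contact_force"])
```

```text
grasp [0.5341 0.3118 0.2049] toolz [-0.003 -0.002 -1.   ] y-dir -0.003 shift [-0.168   0.1131 -0.0002] roll -0.0029761924815201457 q [-0.18  0.5  -0.61  1.71  0.32  1.04 -0.9 ] t 15.05
0.025923291529607935 79.44058656692505 [ 0.10302478 -0.04767256 -3.21964014]
```

Request:
carry_out --pt "-0.02 0.014 0 0 0.02" --pt "-0.05 0.034 0 0 0.02" --pt "-0.08 0.055 0 0 0.02" --pt "-0.11 0.075 0 0 0.02" --pt "-0.14 0.095 0 0 0.02" --pt "-0.16 0.107 0 0 0.02" --pt "-0.167 0.1125 0 0 0.02" --pt "-0.167 0.1125 0 0 0.02"

```text
clock: 15.85
tcp_pos: [0.6472, 0.1441, 0.3606]
orientation: [-2.227, -2.215, 0.002]
contact_force: [-0.4, 0.9, -4.5]
grip_width: 0.026
gripper_force: 79.4
```

Run:
```python
from h import *
for i in range(4): r.grab_frame("scene")
c=r.calibration("wrist");im=r.grab_frame("wrist")[:,:,::-1];np.save("w6.npy",c,allow_pickle=True);cv2.imwrite("pics/w6.png",im)
t=r.grab_frame("top")[:,:,::-1];s=r.grab_frame("scene")[:,:,::-1]
cv2.imwrite("pics/top6.png",t);cv2.imwrite("pics/scene6.png",s)
cv2.imwrite("pics/m6.png",np.hstack([cv2.resize(im[:,140:420],(400,600)),cv2.resize(s[90:270,250:370],(400,600))]))
shift([.6467,.145,.205],0)
print(proj("scene",[.6467,.1437,.07]),proj("wrist",[.6467,.1437,.07],c))
```

```text
grasp [0.6462 0.1466 0.2068] toolz [-0.  0. -1.] y-dir -0.001 shift [-0.0016  0.0005  0.0018] roll -0.0008971836717401871 q [ 0.07  0.56 -0.56  1.6   0.32  1.08 -0.57] t 16.2
[321.45704173 188.097474  ] [282.41724075 212.40014861]
```

View pics/m6.png

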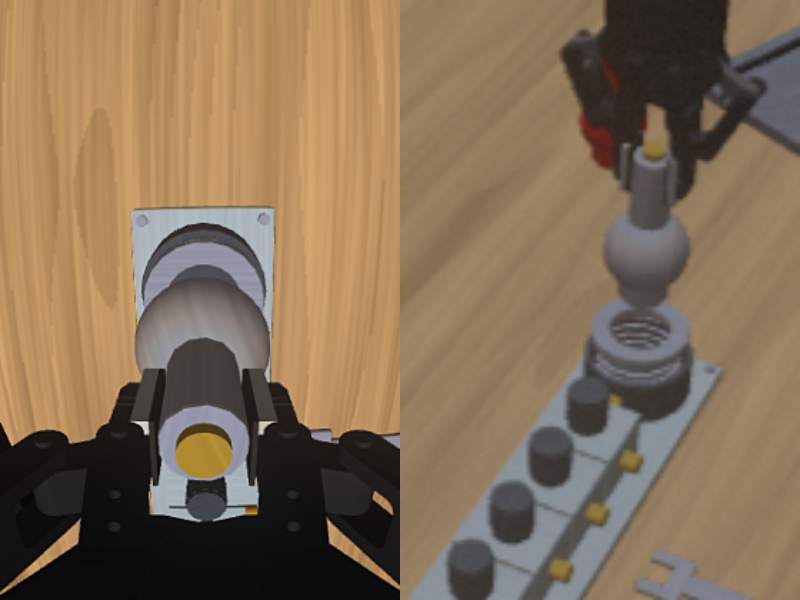

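Run:
```python
from h import *
c=np.load("w6.npy",allow_pickle=True).item()
print(ray("wrist",(282.1,315),.2243,c).round(4), ray("wrist",(282,221.5),.1413,c).round(4))
s=lambda x,y,z:ray("scene",(250+x*.3,90+y*.3),z).round(4)
print(s(655,150,.2243),s(647,252,.1413),"ring",s(640,326,.07))
c=np.load("w4.npy",allow_pickle=True).item(); 
# outer ring edges in w4: circle fit
g=cv2.cvtColor(cv2.imread("pics/w4.png"),6); print(blob(g,(276,95),36,0,115))
for b in blob(g,(276,95),36,0,115): print(ray("wrist",b[0],.07,c).round(4))
```

```text
[0.6466 0.1486 0.2243] [0.6464 0.1595 0.1413]
[0.8776 0.2652 0.2243] [0.8908 0.2708 0.1413] ring [0.9002 0.2811 0.07  ]
[((np.float64(275.5), np.float64(94.4)), (np.float64(69.0), np.float64(70.2)), 3805.0)]
[0.6464 0.1442 0.07  ]
```

Run:
```python
from h import *
s=lambda x,y,z:ray("scene",(250+(x-400)*.3,90+y*.3),z).round(4)
print(s(655,148,.2243),s(647,252,.1413),"ring",s(640,326,.07))
shift([.6465,.144,.205],0);print(r.get_obs()["qvel"].round(3))
```

```text
[0.6484 0.1455 0.2243] [0.6499 0.1417 0.1413] ring [0.6474 0.1453 0.07  ]
grasp [0.6462 0.1466 0.2068] toolz [-0.  0. -1.] y-dir -0.001 shift [-0.0026  0.0003  0.0018] roll -0.0008971836717401871 q [ 0.07  0.56 -0.56  1.6   0.32  1.08 -0.57] t 16.2
[ 0.004 -0.001  0.009 -0.003  0.003  0.001  0.002]
```

Request:
carry_out --pt "-0.0015 0 0.01 0 0.02" --pt "-0.0015 0 0.02 0 0.02" --pt "-0.0015 0 0.026 0 0.02" --pt "-0.0015 0 0.031 0 0.02" --pt "-0.0015 0 0.036 0 0.02" --pt "-0.0015 0 0.041 0 0.02" --pt "-0.0015 0 0.046 0 0.02" --pt "-0.0015 0 0.046 0 0.02"

```text
clock: 17.0
tcp_pos: [0.6466, 0.1436, 0.3149]
orientation: [-2.224, -2.218, 0.002]
contact_force: [-0.7, -0.5, -3.3]
grip_width: 0.0261
gripper_force: 79.4
```

Run:
```python
from h import *
shift([.6465,.144,.1403],0);o=r.get_obs();print(o["grip_width"],o["gripper_force"],o["contact_force"],o["moment"])
```

```text
grasp [0.6464 0.1435 0.1599] toolz [-0.001 -0.    -1.   ] y-dir -0.003 shift [0.0005 0.0001 0.0196] roll -0.002981676674060907 q [ 0.06  0.6  -0.54  1.64  0.35  1.   -0.59] t 17.0
0.026141270054972496 79.40376162528992 [-0.65769204 -0.46850055 -3.3477447 ] [ 0.01159602  0.02460991 -0.0373861 ]
```

Request:
carry_out --pt "0 0 0.004 0 0.02" --pt "0 0 0.007 0 0.02" --pt "0 0 0.01 0 0.02" --pt "0 0 0.013 0 0.02" --pt "0 0 0.016 0 0.02" --pt "0 0 0.019 0 0.02" --pt "0 0 0.02 0 0.02" --pt "0 0 0.02 0 0.02"

```text
clock: 17.8
tcp_pos: [0.647, 0.1446, 0.2966]
orientation: [2.224, 2.219, 0.003]
contact_force: [-2.4, 1.9, 7.2]
grip_width: 0.0261
gripper_force: 80.5
```

Run:
```python
from h import *
shift([.6465,.144,.1403],0);o=r.get_obs();print(o["grip_width"],o["gripper_force"],o["contact_force"],o["moment"])
```

```text
grasp [0.6472 0.1447 0.1416] toolz [ 0.001  0.001 -1.   ] y-dir -0.003 shift [-0.0007 -0.0007  0.0013] roll -0.0025040407363330353 q [ 0.06  0.62 -0.53  1.65  0.37  0.97 -0.61] t 17.8
0.026065975593852053 80.52278637886047 [-2.41624108  1.94212166  7.18970987] [0.326235   0.64424525 0.01080382]
```

Request:
carry_out --pt "0 0 0.001 0 0.02" --pt "0 0 0.002 0 0.02" --pt "0 0 0.003 0 0.02" --pt "0 0 0.004 0 0.02" --pt "0 0 0.004 0 0.02" --pt "0 0 0.004 0 0.02" --pt "0 0 0.004 0 0.02" --pt "0 0 0.004 0 0.02"

```text
clock: 18.6
tcp_pos: [0.6469, 0.1453, 0.2946]
orientation: [2.224, 2.219, 0.005]
contact_force: [-6.3, 1.8, 17.4]
grip_width: 0.0261
gripper_force: 81.9
```

Run:
```python
from h import *
shift([.6465,.144,.1403],0);o=r.get_obs();print(o["grip_width"],o["gripper_force"],o["contact_force"],o["moment"])
s=r.grab_frame("scene")[:,:,::-1];im=r.grab_frame("wrist")[:,:,::-1]
cv2.imwrite("pics/m7.png",np.hstack([cv2.resize(im[:,140:420],(400,600)),cv2.resize(s[120:300,230:350],(400,600))]))
```

```text
grasp [0.6473 0.1456 0.1396] toolz [ 0.002  0.002 -1.   ] y-dir -0.002 shift [-0.0016 -0.0008 -0.0007] roll -0.002267018379111807 q [ 0.06  0.63 -0.53  1.65  0.37  0.96 -0.61] t 18.6
0.026075832355930507 81.86761021614075 [-6.29226639  1.75080464 17.42305844] [ 0.19285739  1.56277096 -0.03832195]
```

View pics/m7.png

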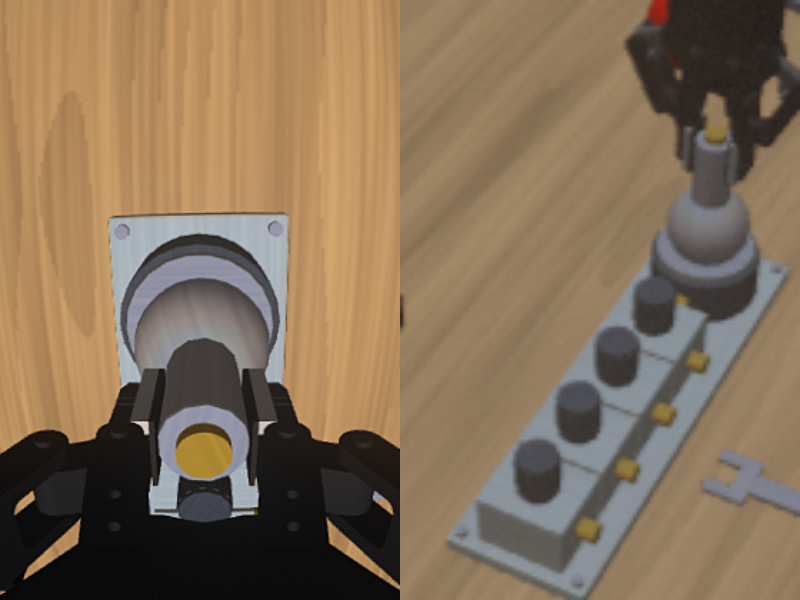

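The bulb is upright in the ring and the ring is down at its stop: about 20 N including the bulb's weight. All four plugs are seated level.

```bash
python3 -c "
from bench import r
print(r.hand_in())"
```

```text
the job is handed in; nothing more can be done
None
```

I handed the job in at about 18.7 s: both spare plugs look fully home in ports c and d, and the upright bulb is still held pressed down with the ring at or near its stop; the hand-in gave no verdict.

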